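Reset the tripped switch in the extractor's control box

ROBOT

A 6-joint arm with a two-finger parallel gripper is mounted at the origin on the work surface. World frame = base frame: x ahead of the robot, y to its left, z up, the work surface at z = 0. Lengths are in m, angles in degrees, forces in N, time in s.
With the tool pointing down it reaches from about 0.375 to 0.9 m from the base axis. Payload 3.1 kg.
Tool frame: the origin (TCP) lies between the finger pads; the fingertips stand 22 mm ahead of it and the grasp point (between the pads) lies 3 mm ahead of it; z points along the fingers, y is the line along which they close (so a half turn about z gives the same grasp; the last joint's range is limited). The gripper opens to 87 mm and grips with 3 to 60 N. Pads are 19 mm wide; open, the fingers measure 117 mm over their backs; the gripper's body (75 mm by 190 mm) begins 51 mm behind the grasp point.
Start: joints at [56.866, 30.224, 82.088, -0, 67.689, -10.227], TCP at [0.243, 0.576, 0.218] pointing down, gripper open.
Joint ranges: [-176.69, 176.69], [-43.24, 126.21], [12.49, 139.97], [-82, 262], [0, 151.66], [-163.58, 163.58]. Speed limits (degrees/s): [159.86, 159.86, 180, 180, 180, 180].

INTERFACE

Orientations are given as a 3x3 rotation matrix whose columns are the frame's x, y, z axes.
In Python, from rig import bot, capture, search_frame, outline_of, spot_point gives the robot as it stands.
- The arm moves only by the tool jog_arm, never from a script. Its argument "rows" is text: rows parted by semicolons, each of 7 numbers parted by spaces: the opening, from 0 (shut) to 1 (fully open), then the shift along the tool's x, y, z as a fraction of full scale, then the turn, a rotation vector about the tool's x, y, z as a fraction of full scale. A call has 1 to 20 rows; each row is the pose to reach, as a shift and turn from the pose commanded when the call began, along the tool's axes at that moment; what a row does not reach only later rows make up. Full scale, the value 1, is 0.5 m for a shift and pi/4 rad for a turn. A row lasts 1/12 s, in which the tool goes at most 41.7 mm and 7.16 degrees, less where a joint would pass 70% of its speed; a pose out of reach is approached as far as the arm can. A call with a number of a shift or a turn outside -1 to 1 is refused whole. A call with a gripper value outside its range is refused whole. The fingers move at their own pace and stop on an object; the grip force is fixed at half the most. Time passes only in rows, so rows that repeat a pose let the fingers close. It gives the time, the measured TCP pose, the force, the opening and the grip force at its end, in the units of the state.
- bot.read_state(): the state, without advancing time (a new reading comes with each control period).
- capture(name): name is "side" or "top"; returns a dict with "pixels" (400x640x3 uint8, red, green, blue), "fx", "fy", "cx", "cy" (pixels), "distortion" ([k1, k2, p1, p2, k3] as OpenCV has them; the pictures are not rectified), "R" (3x3) and "t" (3): a world point X has camera coordinates R X + t. Camera axes: x right, y down, z forward; pixel columns grow to the right and rows downward; lengths in m; the calibration is good to about 2 mm. A picture is of the moment at which its call begins. There is no depth.
- bot.hand_in(): hands the job in; it is judged then, once.
Trained networks look in a picture, given as the dict that the camera call returned (one of the last four; its "shot" number tells which), for a name from the list of things; names that differ only in an ending like _2 or _b are one class to them, and where a whole thing is asked for, a point or a joint stands for the part that bears it (a point fixed in the world has none). Each returns a list of dicts, best first, with "conf" (0 to 1); they miss things now and then, are a little off and sometimes report something else, mostly with a low value. They report only what shows in the picture. A call takes as long as a camera call.
- search_frame(label, picture): "point" ([x, y, z] in m, in world coordinates, good to about 4 mm: the middle of the surface that is visible of it).
- outline_of(label, picture): "region" (400x640 bool, what is visible of it).
- spot_point(label, picture): "point" ([x, y, z] in m, in world coordinates, good to about 4 mm: a listed point, or the origin of a listed thing).
The state is a dict: "time_s": time; "joint_positions": joint angles; "qvel": joint speeds; "tau": joint torques, N m; "position": TCP position; "tcp_rot": TCP orientation; "force": force on the tool from outside, world axes, zero at the start; "moment": the same for the moment, N m; "opening": opening from 0.0 (shut) to 1.0 (fully open); "grasp_force": force on a finger pad.
Only numpy, scipy, OpenCV 4.12 (cv2) and the standard library are available. Lean on these libraries where they do the work, as an engineer would, in place of code of your own. Each camera call takes 0.05 s, during which the arm holds its last target. There are 200 camera calls.

TASK

The dust extractor has tripped. On its control box on the bench, turn both winged quarter-turn fasteners fully to unlocked while the panel is shut, then swing the panel all the way open, back to its stop past upright, and push the red switch lever inside over to on, like the two white ones. Leave the white switches on, do not knock the tools and other things about, and let go of everything at the end.

Things in the scene. Friction and masses are not known exactly. Their poses are not given: they have to be found in the camera images.
- box: Grey steel control box fixed to the bench, panel on top: 220 (x, front to back) x 300 (y) x 130 mm high. Origin: centre of its underside; x to its back (hinge side, away from the robot but for its yaw), y left, z up. Walls 6 mm; the front one has a lip to 15 mm from its outer face. Inside, a plate 60 mm up bears three black switch modules (60 x 50 x 22 mm), 80 mm apart in y.
- panel (a joint): Angle of the green access panel (220 x 300 x 4 mm, 0.35 kg) that closes the box's top: 0 = shut, 1.85 = fully open, on its stop. Hinged along the box's back top edge; its front edge swings up and back. Stiff friction hinge: it takes about 5 N at the handle and the panel stays at any angle where it is left.
- panel_hinge (a point): Middle of the panel's hinge line, at the box's back top edge (box x = +0.110, y = 0, z = 0.130). Axes turn with the panel; they are the box's axes when it is shut.
- panel_handle (a point): Middle of the panel's round steel bow handle, a bar 10 mm thick and 90 mm long, parallel to the front edge (y); its centre line is 35 mm off the panel's face, 195 mm from the hinge line towards the front edge and 39 mm off the panel's underside. Axes turn with the panel: y along the bar, z off the panel's face. Open, the handle is on the side away from the robot.
- fast_left (a joint): Angle of the left (+y) quarter-turn cam fastener: 0 = locked (wing front to back, striped end at the red dot, to the front), pi/2 = unlocked, at its stop (wing parallel to the front edge, striped end at the green dot, to box -y). Grows counter-clockwise seen from above. Friction 0.05 N m; stays where left. Its cam holds the panel shut below about 1.15. Starts at 0 to 0.2.
- fast_left_grip (a point): On the left (box +y) fastener's axis, 24 mm above the panel's face, the height to grip. Wing: black bar 44 mm long, 12 mm thick, from 2 to 35 mm above the face, on a flange of 16 mm radius, 3 mm high. x runs along the wing (-x: end with white stripe), y across it (squeeze this way), z off the face. Axis 190 mm from the hinge line, 110 mm beside the panel's middle.
- fast_right (a joint): Angle of the right (-y) quarter-turn cam fastener: 0 = locked (wing front to back, striped end at the red dot, to the front), pi/2 = unlocked, at its stop (wing parallel to the front edge, striped end at the green dot, to box -y). Grows counter-clockwise seen from above. Friction 0.05 N m; stays where left. Its cam holds the panel shut below about 1.15. Starts at 0 to 0.2.
- fast_right_grip (a point): On the right (box -y) fastener's axis, 24 mm above the panel's face, the height to grip. Wing: black bar 44 mm long, 12 mm thick, from 2 to 35 mm above the face, on a flange of 16 mm radius, 3 mm high. x runs along the wing (-x: end with white stripe), y across it (squeeze this way), z off the face. Axis 190 mm from the hinge line, 110 mm beside the panel's middle.
- sw_red (a joint): Angle of the red switch lever: 0 = off (leans 0.5 rad to the box's front), 1.0 = on, at its stop (leans 0.5 rad to the back, the hinge side). Friction about 0.05 N m; stays where left. It starts off, at 0 to 0.15.
- sw_red_tip (a point): Top end of the red lever, which is 14 mm wide, 7 mm thick, 40 mm long. Its pivot is at box x = -0.025, z = 0.080 and it swings in the box's x-z plane; its box y is -0.08, 0 or 0.08, at random. Its module's top is at box z = 0.082.
- sw_white1 (a joint): Angle of the first white switch lever: 0 = off (leans 0.5 rad to the box's front), 1.0 = on, at its stop (leans 0.5 rad to the back, the hinge side). Friction about 0.05 N m; stays where left. It is on at the start and must stay so.
- sw_white2 (a joint): Angle of the second white switch lever: 0 = off (leans 0.5 rad to the box's front), 1.0 = on, at its stop (leans 0.5 rad to the back, the hinge side). Friction about 0.05 N m; stays where left. It is on at the start and must stay so.
- screwdriver: Bystander: screwdriver lying on the bench to the left of the box, about 30 mm high. Origin: middle of its underside.
- hammer: Bystander: hammer lying on the bench to the right of the box, about 30 mm high. Origin: middle of its underside.
- jar: Bystander: amber glass jar with steel cap, 64 mm wide, 85 mm high, to the left of the box. Origin: centre of its foot.
- tape: Bystander: red tape measure 75 x 42 x 65 mm high, to the right of the box. Origin: centre of its underside.
- offcut: Bystander: wood offcut 110 x 60 x 28 mm high, close to the right of the box. Origin: centre of its underside.
- chisel: Bystander: wood chisel 230 mm long, 26 mm high, lying in front of the box. Origin: under its middle.

How it is judged:
By the outcome, as a careful person would: the job done as asked, in the order asked, and still so for the second after the job is handed in, with the robot touching nothing.
It also fails if it takes over 72 s, if anything falls off the work surface, if the arm or the gripper's body presses on something with over 40 N, if the wrist force passes 120 N, or if a joint passes its speed limit or range.

## Working session

There is one attempt and no reset: what is moved stays moved. The work goes in short steps, Python scripts to look and compute and a tool call to move; the robot and the scene stay as the last step left them, time stands still between calls to the robot, and variables do not carry over. Pictures are saved under pics/ and viewed, at most 10 in all, crops included, and the job is handed in when it is done.

Besides the shell and the picture viewer there is one more tool, called after "Call:" by a JSON object that holds its "name" and its "arguments". jog_arm: Moves the arm, as the interface text tells. Its arguments: {"type":"object","properties":{"rows":{"type":"string"}},"required":["rows"]}

```bash
ls; mkdir -p pics
python3 - <<'E'
from rig import *
import cv2,numpy as np
s=bot.read_state();print(s)
ims=[]
for n in("side","top"):
    p=capture(n);ims.append(p["pixels"]);print(n,np.round(-p["R"].T@p["t"],3))
    cv2.imwrite(f"pics/{n}0.png",p["pixels"][:,:,::-1])
    for l in["box","panel_hinge","panel_handle","fast_left_grip","fast_right_grip","jar","tape","offcut","chisel","hammer","screwdriver"]:
        r=spot_point(l,p);print(l,[(np.round(q["point"],4).tolist(),round(q["conf"],2)) for q in r[:2]])
E
```

```text
pics
{'time_s': 0.0, 'joint_positions': array([ 5.68670482e+01,  3.02789862e+01,  8.21562978e+01, -8.46679132e-04,
        6.76881278e+01, -1.02268995e+01]), 'qvel': array([ 0.02102171, -0.0111652 , -0.05995242,  0.08498051, -0.068182  ,
        0.02582524]), 'tau': array([-6.28176508e-05, -4.40054119e+01, -1.76591939e+01,  6.32535364e-02,
        5.83494070e-02, -1.85092749e-04]), 'position': array([0.24282708, 0.57509999, 0.21737191]), 'tcp_rot': array([[-9.21146270e-01,  3.89214838e-01, -1.16586115e-03],
       [ 3.89216409e-01,  9.21144563e-01, -1.81119274e-03],
       [ 3.68983570e-04, -2.12214573e-03, -9.99997680e-01]]), 'force': array([0.08575341, 0.0812505 , 0.53706773]), 'moment': array([-0.03000963,  0.01500693, -0.01644313]), 'grasp_force': 0.0, 'opening': 0.9991817269512652}
side [ 0.229 -0.622  0.981]
box [([0.5586, -0.0922, -0.0034], 0.62), ([0.4531, -0.1816, 0.1565], 0.41)]
panel_hinge [([0.6612, -0.1206, 0.1356], 0.62)]
panel_handle [([0.4773, -0.0721, 0.1664], 0.59)]
fast_left_grip [([0.5109, 0.0303, 0.1584], 0.51)]
fast_right_grip [([0.4531, -0.182, 0.154], 0.51)]
jar [([0.7044, 0.0869, -0.0045], 0.66)]
tape [([0.633, -0.3451, -0.0021], 0.75), ([0.4098, -0.0042, -0.001], 0.15)]
offcut [([0.5155, -0.3114, -0.0018], 0.65)]
chisel [([0.4076, -0.0067, -0.0021], 0.72)]
hammer [([0.4279, -0.3954, 0.0014], 0.76)]
screwdriver [([0.6185, 0.1739, 0.0003], 0.53)]
top [0.467 0.046 1.278]
box [([0.5618, -0.0955, -0.0001], 0.82)]
panel_hinge [([0.6633, -0.1223, 0.1281], 0.92)]
panel_handle [([0.4728, -0.0729, 0.173], 0.55)]
fast_left_grip [([0.5083, 0.0301, 0.1603], 0.78)]
fast_right_grip [([0.4557, -0.1841, 0.1585], 0.67)]
jar [([0.7045, 0.089, 0.0005], 0.62)]
tape [([0.632, -0.3457, -0.0021], 0.66)]
offcut [([0.7063, 0.0871, -0.0003], 0.35)]
chisel [([0.4083, -0.0037, -0.0013], 0.65)]
hammer [([0.4319, -0.3931, -0.0045], 0.84), ([0.453, -0.1816, 0.1598], 0.26)]
screwdriver [([0.6156, 0.1744, -0.0017], 0.61)]
```

```bash
cat > h.py <<'E'
import numpy as np
YAW=None
def rz(a): return np.array([[np.cos(a),-np.sin(a),0],[np.sin(a),np.cos(a),0],[0,0,1]])
E
python3 - <<'E'
import numpy as np
from scipy.optimize import least_squares
loc=dict(b=(0,0),h=(.11,0),p=(-.085,0),l=(-.08,.11),r=(-.08,-.11))
obs=[('b',.5586,-.0922),('b',.5618,-.0955),('h',.6612,-.1206),('h',.6633,-.1223),('p',.4773,-.0721),('p',.4728,-.0729),('l',.5109,.0303),('l',.5083,.0301),('r',.4531,-.182),('r',.4557,-.1841)]
def f(v):
    c,s=np.cos(v[2]),np.sin(v[2]);o=[]
    for k,x,y in obs:
        a,b=loc[k];o+=[v[0]+c*a-s*b-x,v[1]+s*a+c*b-y]
    return o
r=least_squares(f,[.56,-.09,-.25]);print(r.x,np.degrees(r.x[2]),np.round(np.array(r.fun).reshape(-1,2)*1e3,1))
import cv2
from rig import *
a=cv2.imread("pics/top0.png")
cv2.imwrite("pics/top0c.png",cv2.resize(a[120:400,200:600],(800,560),interpolation=cv2.INTER_CUBIC))
E
```

```text
[ 0.55846047 -0.09481055 -0.25002469] -14.32535932335996 [[-0.1 -2.6]
 [-3.3  0.7]
 [ 3.8 -1.4]
 [ 1.7  0.3]
 [-1.2 -1.7]
 [ 3.3 -0.9]
 [-2.7  1.3]
 [-0.1  1.5]
 [ 0.6  0.4]
 [-2.   2.5]]
```

View pics/top0.png

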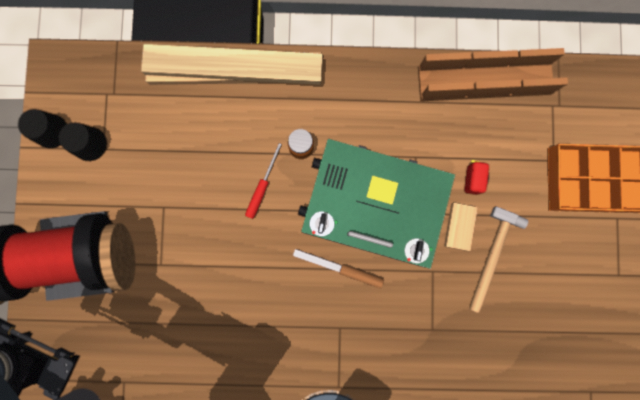

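View pics/side0.png

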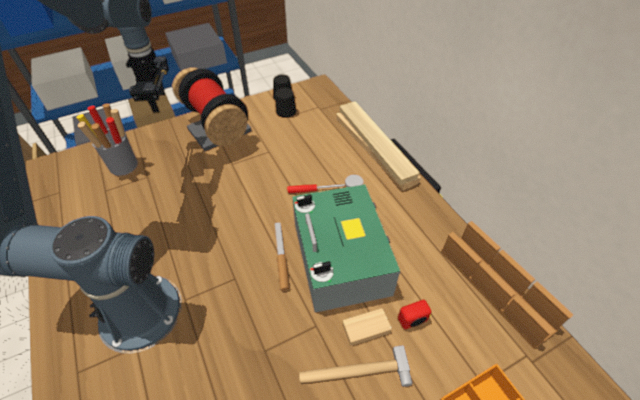

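```bash
cat > h.py <<'E'
import numpy as np,cv2
def K(p): return np.array([[p["fx"],0,p["cx"]],[0,p["fy"],p["cy"]],[0,0,1]]),np.array(p["distortion"],float)
def plane(p,uv,z):
    k,d=K(p);n=cv2.undistortPoints(np.array(uv,float).reshape(-1,1,2),k,d).reshape(-1,2)
    c=-p["R"].T@p["t"];r=np.c_[n,np.ones(len(n))]@p["R"]
    return c+r*((z-c[2])/r[:,2])[:,None]
def proj(p,X):
    k,d=K(p);return cv2.projectPoints(np.array(X,float).reshape(-1,1,3),cv2.Rodrigues(p["R"])[0],p["t"],k,d)[0].reshape(-1,2)
B=np.array([.5585,-.0948,0]);Y=-.25
def world(b): 
    c,s=np.cos(Y),np.sin(Y);return B+np.array([[c,-s,0],[s,c,0],[0,0,1]])@np.array(b,float)
E
python3 - <<'E'
from h import *;from rig import *
for n in("top","side"):
    p=capture(n);im=p["pixels"];hsv=cv2.cvtColor(im,cv2.COLOR_RGB2HSV)
    m=((hsv[...,0]>60)&(hsv[...,0]<95)&(hsv[...,1]>90)&(hsv[...,2]>40)).astype(np.uint8)
    m=cv2.morphologyEx(m,cv2.MORPH_OPEN,np.ones((3,3)))
    cs,_=cv2.findContours(m,0,2);c=max(cs,key=cv2.contourArea)
    h=plane(p,c.reshape(-1,2),.134);r=cv2.minAreaRect((h[:,:2]*1000).astype(np.float32))
    print(n,r)
    hull=cv2.convexHull((h[:,:2]*1000).astype(np.float32));print(np.round(cv2.approxPolyDP(hull,12,True).reshape(-1,2),1).tolist())
    # wings
    for s in(1,-1):
        pl=world([-.08,s*.11,.169]);u=proj(p,[pl])[0].astype(int)
        V=im[...].max(2);y0,x0=u[1]-14,u[0]-14
        w=V[y0:y0+28,x0:x0+28]<60
        n_,lab,st,ce=cv2.connectedComponentsWithStats(w.astype(np.uint8))
        i=1+np.argmax(st[1:,4]);ys,xs=np.where(lab==i)
        q=plane(p,np.c_[xs+x0,ys+y0],.169)[:,:2];_,sv,vt=np.linalg.svd(q-q.mean(0))
        print(s,u,len(q),q.mean(0).round(4),pl.round(4),np.degrees(np.arctan2(vt[0,1],vt[0,0])))
    cv2.imwrite(f"pics/{n}w.png",np.hstack([cv2.resize(im[:, :,::-1][v[1]-20:v[1]+20,v[0]-20:v[0]+20],(390,390),interpolation=2) for v in [proj(p,[world([-.08,s*.11,.15])])[0].astype(int) for s in(1,-1)]]))
a=np.vstack([cv2.imread("pics/topw.png"),cv2.imread("pics/sidew.png")]);cv2.imwrite("pics/w.png",cv2.resize(a,(600,600)))
E
```

```text
top ((559.1917724609375, -94.87355041503906), (297.1800231933594, 216.21209716796875), 75.42353820800781)
[[695.9000244140625, 19.299999237060547], [491.1000061035156, 70.5999984741211], [434.1000061035156, -148.89999389648438], [444.3999938964844, -218.10000610351562], [625.2999877929688, -262.79998779296875]]
1 [320 223] 27 [0.5191 0.0274] [0.5082 0.0316 0.169 ] 177.2667847562499
-1 [418 250] 58 [ 0.4599 -0.1796] [ 0.4538 -0.1816  0.169 ] 160.00671482444935
side ((556.2412719726562, -98.79621887207031), (296.3699035644531, 216.51126098632812), 75.53717803955078)
[[693.5999755859375, 12.899999618530273], [551.0, 55.599998474121094], [475.20001220703125, 15.5], [417.1000061035156, -213.1999969482422], [619.9000244140625, -265.3999938964844]]
1 [303 195] 94 [0.5033 0.0137] [0.5082 0.0316 0.169 ] -168.18656407455455
-1 [321 263] 109 [ 0.4496 -0.1946] [ 0.4538 -0.1816  0.169 ] -175.37555349683527
```

View pics/w.png

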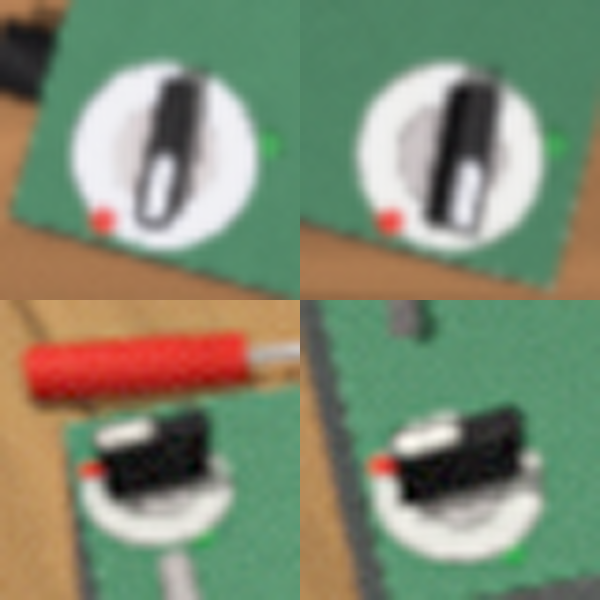

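```bash
cat >> h.py <<'E'
B=np.array([.5582,-.0953,0]);Y=-.252
from scipy.spatial.transform import Rotation as Ro
def down(yaw,pitch=0):
    "tool down with tool y at world yaw (deg)"
    a=np.radians(yaw);y=np.array([np.cos(a),np.sin(a),0]);z=np.array([0,0,-1.]);return np.c_[np.cross(y,z),y,z]
def plan(P,R,s=None):
    from rig import bot
    s=s or bot.read_state();p,R0=np.array(s["position"]),np.array(s["tcp_rot"])
    d=R0.T@(np.array(P)-p);r=Ro.from_matrix(R0.T@R).as_rotvec()
    print("t",round(s["time_s"],2),"pos",p.round(4),"F",np.round(s["force"],1),"op",round(s["opening"],3),"shift",(d/.5).round(4),"turn",(r/(np.pi/4)).round(3),"rows",int(np.ceil(max(np.linalg.norm(d)/.0417,np.degrees(np.linalg.norm(r))/7.16))))
E
python3 - <<'E'
from h import *
plan([.26,.36,.36],down(23))
print(world([-.08,.11,.164]),world([-.08,-.11,.164]),world([-.085,0,.17]))
E
```

```text
t 1.3 pos [0.2432 0.5757 0.2184] F [ 0.  -0.3  0.2] op 0.997 shift [-0.1988 -0.3844 -0.2833] turn [ 0.   -0.    0.98] rows 7
[0.50815429 0.03117303 0.164     ] [ 0.4532992  -0.18187842  0.164     ] [ 0.47588467 -0.07410599  0.17      ]
```

Call:
{"name": "jog_arm", "arguments": {"rows": "1 -0.2 -0.385 -0.285 0 0 0.98;1 -0.2 -0.385 -0.285 0 0 0.98;1 -0.2 -0.385 -0.285 0 0 0.98;1 -0.2 -0.385 -0.285 0 0 0.98;1 -0.2 -0.385 -0.285 0 0 0.98;1 -0.2 -0.385 -0.285 0 0 0.98;1 -0.2 -0.385 -0.285 0 0 0.98;1 -0.2 -0.385 -0.285 0 0 0.98;1 -0.2 -0.385 -0.285 0 0 0.98"}}

```text
time_s: 2.05
position: [0.2606, 0.3598, 0.361]
tcp_rot: [[-0.391, 0.92, 0.001], [0.92, 0.391, 0.002], [0.001, 0.001, -1.0]]
force: [0.9, 0.2, -0.7]
opening: 0.996
grasp_force: 0.0
```

```bash
python3 -c "
from h import *
plan([.40,.18,.34],down(-22))"
```

```text
t 2.05 pos [0.2606 0.3598 0.361 ] F [ 0.9  0.2 -0.7] op 0.996 shift [-0.44    0.116   0.0417] turn [ 0.001 -0.002  1.   ] rows 7
```

Call:
{"name": "jog_arm", "arguments": {"rows": "0.5 -0.44 0.116 0.042 0 0 1;0.5 -0.44 0.116 0.042 0 0 1;0.5 -0.44 0.116 0.042 0 0 1;0.5 -0.44 0.116 0.042 0 0 1;0.5 -0.44 0.116 0.042 0 0 1;0.5 -0.44 0.116 0.042 0 0 1;0.5 -0.44 0.116 0.042 0 0 1;0.5 -0.44 0.116 0.042 0 0 1"}}

```text
time_s: 2.72
position: [0.4006, 0.1795, 0.3379]
tcp_rot: [[0.376, 0.927, -0.004], [0.927, -0.376, 0.0], [-0.001, -0.004, -1.0]]
force: [0.2, 0.1, 0.2]
opening: 0.533
grasp_force: 0.0
```

```bash
python3 -c "
from h import *
plan([.508,.031,.3],down(-67))"
```

```text
t 2.72 pos [0.4006 0.1795 0.3379] F [0.2 0.1 0.2] op 0.533 shift [-0.1945  0.3109  0.0749] turn [-0.004  0.004  0.998] rows 7
```

Call:
{"name": "jog_arm", "arguments": {"rows": "0.45 -0.195 0.311 0.075 0 0 1;0.45 -0.195 0.311 0.075 0 0 1;0.45 -0.195 0.311 0.075 0 0 1;0.45 -0.195 0.311 0.075 0 0 1;0.45 -0.195 0.311 0.075 0 0 1;0.45 -0.195 0.311 0.075 0 0 1;0.45 -0.195 0.311 0.075 0 0 1;0.45 -0.195 0.311 0.075 0 0 1"}}

```text
time_s: 3.38
position: [0.5075, 0.0321, 0.3007]
tcp_rot: [[0.92, 0.393, -0.003], [0.393, -0.92, 0.001], [-0.002, -0.002, -1.0]]
force: [0.4, 0.4, 0.6]
opening: 0.453
grasp_force: 0.0
```

```bash
python3 -c "
from h import *
plan([.508,.031,.22],down(-101.4))"
```

```text
t 3.38 pos [0.5075 0.0321 0.3007] F [0.4 0.4 0.6] op 0.453 shift [0.0005 0.0027 0.1614] turn [-0.002  0.004  0.768] rows 5
```

Call:
{"name": "jog_arm", "arguments": {"rows": "0.45 0 0.003 0.16 0 0 0.768;0.45 0 0.003 0.16 0 0 0.768;0.45 0 0.003 0.16 0 0 0.768;0.45 0 0.003 0.16 0 0 0.768;0.45 0 0.003 0.16 0 0 0.768;0.45 0 0.003 0.16 0 0 0.768;0.45 0 0.003 0.2 0 0 0.768;0.45 0 0.003 0.24 0 0 0.768;0.45 0 0.003 0.271 0 0 0.768;0.45 0 0.003 0.271 0 0 0.768;0.45 0 0.003 0.271 0 0 0.768"}}

```text
time_s: 4.3
position: [0.5074, 0.0305, 0.1662]
tcp_rot: [[0.981, -0.196, -0.002], [-0.196, -0.981, 0.0], [-0.002, -0.0, -1.0]]
force: [-0.7, 0.0, 0.3]
opening: 0.45
grasp_force: 0.0
```

Run:
```python
from h import *;from rig import *
plan([.508,.031,.165],down(-101.4))
o=[]
for n in("top","side"):
    p=capture(n);u=proj(p,[[.508,.031,.15]])[0].astype(int)
    o.append(cv2.resize(p["pixels"][u[1]-45:u[1]+45,u[0]-45:u[0]+45,::-1],(400,400),interpolation=2))
cv2.imwrite("pics/l1.png",np.hstack(o))
```

```text
t 4.3 pos [0.5074 0.0305 0.1662] F [-0.7  0.   0.3] op 0.45 shift [ 0.0009 -0.0013  0.0025] turn [-0.     0.003  0.002] rows 1
```

View pics/l1.png

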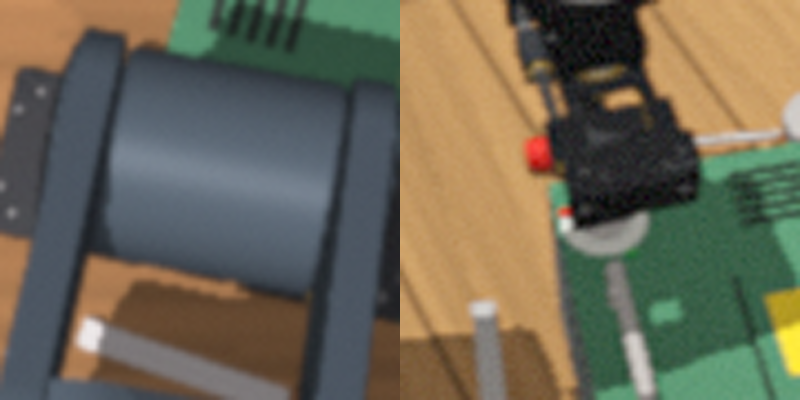

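The gripper covers the dial, with the striped wing end showing between the fingers at about (565,220) in the right-hand view. I'll close now.

Call:
{"name": "jog_arm", "arguments": {"rows": "0 0 0 0 0 0 0;0 0 0 0 0 0 0;0 0 0 0 0 0 0;0 0 0 0 0 0 0;0 0 0 0 0 0 0"}}

```text
time_s: 4.82
position: [0.5081, 0.0295, 0.1672]
tcp_rot: [[0.98, -0.2, 0.001], [-0.2, -0.98, -0.0], [0.001, -0.0, -1.0]]
force: [-0.7, -0.3, -0.5]
opening: 0.158
grasp_force: 0.0
```

Call:
{"name": "jog_arm", "arguments": {"rows": "0 0 0 0 0 0 0;0 0 0 0 0 0 0;0 0 0 0 0 0 -0.15;0 0 0 0 0 0 -0.3;0 0 0 0 0 0 -0.45;0 0 0 0 0 0 -0.6;0 0 0 0 0 0 -0.75;0 0 0 0 0 0 -0.9;0 0 0 0 0 0 -1"}}

```text
time_s: 5.57
position: [0.5079, 0.0295, 0.1668]
tcp_rot: [[0.832, 0.555, -0.0], [0.555, -0.832, 0.0], [-0.0, -0.0, -1.0]]
force: [-0.5, 0.2, -0.1]
opening: 0.005
grasp_force: 0.0
```

Run:
```python
from h import *;from rig import *
print(bot.read_state()["opening"],bot.read_state()["grasp_force"])
p=capture("side");u=proj(p,[[.508,.031,.15]])[0].astype(int)
a=p["pixels"][...,::-1].copy()
cv2.imwrite("pics/l2.png",cv2.resize(a[u[1]-60:u[1]+60,u[0]-70:u[0]+70],(700,600),interpolation=2))
print(u,proj(p,[bot.read_state()["position"]]))
```

```text
0.004639002567144664 0.0
[304 200] [[304.02436695 196.78535175]]
```

View pics/l2.png

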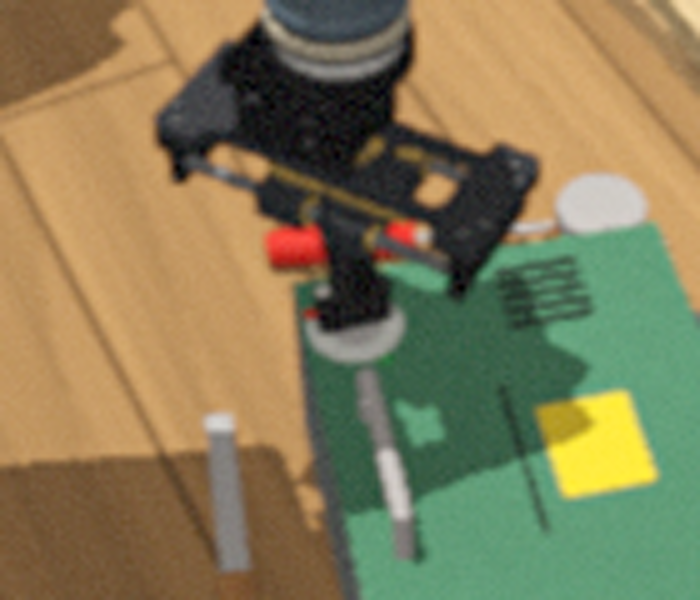

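Call:
{"name": "jog_arm", "arguments": {"rows": "0 0 0 -0.05 0 0 0;0 0 0 -0.12 0 0 0;0 0 0 -0.2 0 0 0;0 0 0 -0.24 0 0 0;0 0 0 -0.24 0 0 0"}}

```text
time_s: 6.03
position: [0.5114, 0.0291, 0.2921]
tcp_rot: [[0.835, 0.55, 0.012], [0.55, -0.835, -0.002], [0.009, 0.008, -1.0]]
force: [0.5, -0.2, -0.2]
opening: 0.008
grasp_force: 0.0
```

Run:
```python
from h import *;from rig import *
s=bot.read_state();P=np.array(s["position"]);print(P,s["opening"],s["force"])
p=capture("side")
print([(q["point"],q["conf"]) for q in spot_point("fast_left_grip",p)[:2]])
a=p["pixels"][...,::-1].copy()
u=proj(p,[[.508,.031,.15]])[0].astype(int)
sc=5;o=np.array([u[0]-70,u[1]-80])
c=cv2.resize(a[o[1]:o[1]+120,o[0]:o[0]+140],(700,600),interpolation=2)
for X,col in((P,(0,0,255)),(P-[0,0,.022],(255,0,255)),(world([-.08,.11,.169]),(255,255,0)),(world([-.102,.11,.169]),(255,255,0)),(world([-.08,.11,.134]),(0,255,255))):
    q=(proj(p,[X])[0]-o+.5)*sc;cv2.circle(c,tuple(int(v) for v in q),4,col,-1)
cv2.imwrite("pics/l3.png",c)
```

```text
[0.51135815 0.02910879 0.29213848] 0.007553129855712499 [ 0.48171312 -0.23607381 -0.2428073 ]
[([0.5082, 0.0307, 0.1562], 0.46)]
```

View pics/l3.png

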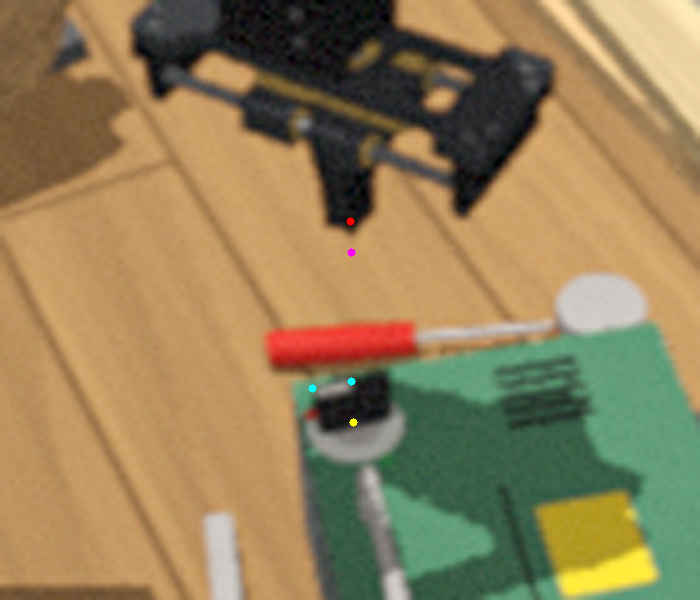

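Call:
{"name": "jog_arm", "arguments": {"rows": "0 0 0 0 0 0 0;0 0 0 0 0 0 0;0 0 0 0 0 0 0"}}

```text
time_s: 6.38
position: [0.507, 0.0297, 0.2852]
tcp_rot: [[0.835, 0.551, -0.004], [0.551, -0.835, 0.001], [-0.003, -0.002, -1.0]]
force: [0.6, 0.1, 0.0]
opening: 0.002
grasp_force: 0.0
```

Run:
```python
from h import *;from rig import *
for i in range(3):
    p=capture("side");s=bot.read_state();P=np.array(s["position"]);print(P.round(4),s["opening"],np.round(s["force"],1),np.round(s["joint_positions"],2))
V=p["pixels"].max(2)
zs=np.arange(.03,-.04,-.002)
for dz in zs:
    u=proj(p,[P+[0,0,dz]])[0];r,c=int(round(u[1])),int(round(u[0]))
    print(round(dz,3),u.round(1),V[r,c-4:c+5].tolist())
```

```text
[0.5072 0.0296 0.2854] 0.002084942151654892 [ 0.9 -0.1 -0.6] [-9.28 16.66 93.55 -0.   69.96 47.31]
[0.5074 0.0296 0.2857] 0.005105567357061323 [-0.1 -0.6  0.2] [-9.27 16.65 93.53 -0.   69.97 47.31]
[0.5076 0.0296 0.2859] 0.005565075022338374 [ 0.6 -0.  -0.3] [-9.27 16.64 93.51 -0.   69.97 47.31]
0.03 [301.8 157.2] [18, 22, 35, 29, 18, 25, 24, 25, 39]
0.028 [301.8 157.8] [20, 41, 27, 37, 29, 31, 21, 15, 59]
0.026 [301.8 158.4] [20, 41, 27, 37, 29, 31, 21, 15, 59]
0.024 [301.9 159. ] [21, 32, 36, 25, 32, 17, 17, 19, 67]
0.022 [301.9 159.6] [28, 33, 37, 32, 23, 29, 11, 29, 54]
0.02 [301.9 160.2] [28, 33, 37, 32, 23, 29, 11, 29, 54]
0.018 [302.  160.7] [34, 33, 35, 31, 29, 26, 25, 0, 41]
0.016 [302.  161.3] [34, 33, 35, 31, 29, 26, 25, 0, 41]
0.014 [302.  161.9] [49, 35, 43, 33, 24, 17, 11, 20, 38]
0.012 [302.  162.5] [49, 35, 43, 33, 24, 17, 11, 20, 38]
0.01 [302.1 163.1] [46, 28, 24, 36, 30, 24, 20, 13, 43]
0.008 [302.1 163.6] [44, 32, 30, 32, 25, 24, 24, 16, 72]
0.006 [302.1 164.2] [44, 32, 30, 32, 25, 24, 24, 16, 72]
0.004 [302.2 164.8] [51, 18, 41, 30, 15, 17, 18, 66, 126]
0.002 [30
[... 664 characters left out ...]
3, 203, 202, 201, 200, 202, 204]
-0.02 [302.5 171.5] [201, 202, 203, 203, 202, 201, 200, 202, 204]
-0.022 [302.6 172. ] [199, 201, 203, 204, 204, 200, 198, 201, 205]
-0.024 [302.6 172.6] [196, 200, 200, 204, 205, 200, 201, 197, 201]
-0.026 [302.6 173.1] [196, 200, 200, 204, 205, 200, 201, 197, 201]
-0.028 [302.7 173.7] [195, 198, 199, 202, 203, 202, 200, 201, 199]
-0.03 [302.7 174.2] [195, 198, 199, 202, 203, 202, 200, 201, 199]
-0.032 [302.7 174.7] [196, 195, 199, 201, 203, 203, 202, 198, 199]
-0.034 [302.7 175.3] [196, 195, 199, 201, 203, 203, 202, 198, 199]
-0.036 [302.8 175.8] [193, 196, 200, 198, 202, 201, 203, 202, 200]
-0.038 [302.8 176.4] [193, 196, 200, 198, 202, 201, 203, 202, 200]
```

Call:
{"name": "jog_arm", "arguments": {"rows": "0 0 0 0.08 0 0 0;0 0 0 0.16 0 0 0;0 0 0 0.23 0 0 0;0 0 0 0.234 0 0 0;0 0 0 0.238 0 0 0;0 0 0 0.242 0 0 0;0 0 0 0.242 0 0 0;0 0 0 0.242 0 0 0"}}

```text
time_s: 7.2
position: [0.5083, 0.0295, 0.1666]
tcp_rot: [[0.834, 0.551, 0.001], [0.551, -0.834, -0.0], [0.001, 0.001, -1.0]]
force: [-0.3, -0.1, -0.1]
opening: 0.007
grasp_force: 0.0
```

Call:
{"name": "jog_arm", "arguments": {"rows": "0 0 0 0.002 0 0 0;0 0 0 0.004 0 0 0;0 0 0 0.006 0 0 0;0 0 0 0.008 0 0 0;0 0 0 0.01 0 0 0;0 0 0 0.01 0 0 0"}}

```text
time_s: 7.7
position: [0.5087, 0.0295, 0.1648]
tcp_rot: [[0.834, 0.551, 0.003], [0.551, -0.834, -0.001], [0.002, 0.002, -1.0]]
force: [-6.3, 0.2, 24.4]
opening: 0.004
grasp_force: 12.1
```

Call:
{"name": "jog_arm", "arguments": {"rows": "0.45 0 0 -0.02 0 0 0;0.45 0 0 -0.06 0 0 0.15;0.45 0 0 -0.06 0 0 0.3;0.45 0 0 -0.06 0 0 0.45;0.45 0 0 -0.06 0 0 0.6;0.45 0 0 -0.06 0 0 0.75;0.45 0 0 -0.06 0 0 0.9;0.45 0 0 -0.06 0 0 1;0.45 0 0 -0.06 0 0 1;0.45 0 0 -0.06 0 0 1"}}

```text
time_s: 8.53
position: [0.508, 0.0296, 0.1911]
tcp_rot: [[0.98, -0.198, 0.0], [-0.198, -0.98, -0.0], [0.0, -0.0, -1.0]]
force: [-0.3, 0.4, 0.0]
opening: 0.446
grasp_force: 0.0
```

```bash
python3 -c "
from h import *
plan([.508,.031,.137],down(-101.4))"
```

```text
t 8.53 pos [0.508  0.0296 0.1911] F [-0.3  0.4  0. ] op 0.446 shift [-0.0006 -0.0028  0.1083] turn [-0.    -0.001 -0.001] rows 2
```

Call:
{"name": "jog_arm", "arguments": {"rows": "0.45 0 -0.002 0.03 0 0 0;0.45 0 -0.002 0.06 0 0 0;0.45 0 -0.002 0.08 0 0 0;0.45 0 -0.002 0.1 0 0 0;0.3 0 -0.002 0.107 0 0 0;0 0 -0.002 0.107 0 0 0;0 0 -0.002 0.107 0 0 0;0 0 -0.002 0.107 0 0 0;0 0 -0.002 0.107 0 0 0;0 0 -0.002 0.107 0 0 0;0 0 -0.002 0.107 0 0 0;0 0 -0.002 0.107 0 0 0"}}

```text
time_s: 9.53
position: [0.509, 0.0311, 0.138]
tcp_rot: [[0.98, -0.201, 0.002], [-0.201, -0.98, 0.001], [0.002, -0.001, -1.0]]
force: [1.5, 4.4, 2.5]
opening: 0.136
grasp_force: 30.0
```

Gripped (11.8 mm). Turning.

Call:
{"name": "jog_arm", "arguments": {"rows": "0 0 0 0 0 0 -0.15;0 0 0 0 0 0 -0.3;0 0 0 0 0 0 -0.45;0 0 0 0 0 0 -0.6;0 0 0 0 0 0 -0.75;0 0 0 0 0 0 -0.9;0 0 0 0 0 0 -1"}}

```text
time_s: 10.12
position: [0.5089, 0.0313, 0.1379]
tcp_rot: [[0.832, 0.555, 0.002], [0.555, -0.832, 0.001], [0.002, 0.0, -1.0]]
force: [2.2, 5.1, 2.2]
opening: 0.133
grasp_force: 30.0
```

Call:
{"name": "jog_arm", "arguments": {"rows": "0 0 0 0 0 0 -0.15;0 0 0 0 0 0 -0.3;0 0 0 0 0 0 -0.45;0 0 0 0 0 0 -0.6;0 0 0 0 0 0 -0.75;0 0 0 0 0 0 -0.9;0 0 0 0 0 0 -1;0 0 0 0 0 0 -1"}}

```text
time_s: 10.78
position: [0.5088, 0.0313, 0.1379]
tcp_rot: [[0.202, 0.979, 0.002], [0.979, -0.202, 0.002], [0.002, 0.001, -1.0]]
force: [1.0, 4.8, 3.4]
opening: 0.139
grasp_force: 30.0
```

```bash
python3 -c "
from rig import bot;import numpy as np
s=bot.read_state();print(s['moment'],s['force'],s['opening'],np.degrees(np.arctan2(s['tcp_rot'][1,1],s['tcp_rot'][0,1])))"
```

```text
[ 0.79104279 -0.12621167 -0.61950669] [0.97402037 4.79097491 3.41792331] 0.13870911341759184 -11.679268809496676
```

Call:
{"name": "jog_arm", "arguments": {"rows": "0.45 0 0 0 0 0 0;0.45 0 0 0 0 0 0;0.45 0 0 0 0 0 0;0.45 0 0 0 0 0 0;0.45 0 0 0 0 0 0;0.45 0 0 -0.04 0 0 0;0.45 0 0 -0.1 0 0 0;0.45 0 0 -0.15 0 0 0;0.45 0 0 -0.15 0 0 0"}}

```text
time_s: 11.53
position: [0.5114, 0.0299, 0.2167]
tcp_rot: [[0.2, 0.98, 0.009], [0.98, -0.2, -0.002], [0.0, 0.01, -1.0]]
force: [0.1, -0.7, 0.3]
opening: 0.451
grasp_force: 0.0
```

Run:
```python
from h import *;from rig import *
plan([.48,-.075,.215],down(-53))
for n in ("top","side"):
    p=capture(n)
    for l in("fast_left_grip","fast_right_grip"):print(l,[(np.round(q["point"],4).tolist(),round(q["conf"],2)) for q in spot_point(l,p)[:1]])
```

```text
t 11.53 pos [0.5114 0.0299 0.2167] F [ 0.1 -0.7  0.3] op 0.451 shift [-0.2181 -0.0195  0.0033] turn [ 0.012 -0.004  0.921] rows 6
fast_left_grip []
fast_right_grip [([0.4541, -0.1831, 0.1587], 0.77)]
fast_left_grip [([0.5079, 0.0318, 0.1546], 0.57)]
fast_right_grip [([0.4521, -0.1816, 0.1544], 0.52)]
```

Call:
{"name": "jog_arm", "arguments": {"rows": "0.45 -0.215 -0.015 0 0 0 0.95;0.45 -0.215 -0.015 0 0 0 0.95;0.45 -0.215 -0.015 0 0 0 0.95;0.45 -0.215 -0.015 0 0 0 0.95;0.45 -0.215 -0.015 0 0 0 0.95;0.45 -0.215 -0.015 0 0 0 0.95;0.45 -0.215 -0.015 0 0 0 0.95;0.45 -0.215 -0.015 0 0 0 0.95"}}

```text
time_s: 12.5
position: [0.4787, -0.0732, 0.2115]
tcp_rot: [[0.811, 0.586, -0.002], [0.586, -0.811, 0.001], [-0.001, -0.002, -1.0]]
force: [-0.2, -0.3, 0.3]
opening: 0.45
grasp_force: 0.0
```

Run:
```python
from h import *
plan([.4532,-.1822,.195],down(-97))
```

```text
t 12.5 pos [ 0.4787 -0.0732  0.2115] F [-0.2 -0.3  0.3] op 0.45 shift [-0.1691  0.1469  0.0329] turn [-0.002  0.002  0.952] rows 6
```

Call:
{"name": "jog_arm", "arguments": {"rows": "0.45 -0.169 0.147 0.03 0 0 0.95;0.45 -0.169 0.147 0.03 0 0 0.95;0.45 -0.169 0.147 0.03 0 0 0.95;0.45 -0.169 0.147 0.03 0 0 0.95;0.45 -0.169 0.147 0.03 0 0 0.95;0.45 -0.169 0.147 0.03 0 0 0.95;0.45 -0.169 0.147 0.03 0 0 0.95;0.45 -0.169 0.147 0.06 0 0 0.95;0.45 -0.169 0.147 0.09 0 0 0.95;0.45 -0.169 0.147 0.12 0 0 0.95;0.45 -0.169 0.147 0.148 0 0 0.95;0.3 -0.169 0.147 0.148 0 0 0.95;0 -0.169 0.147 0.148 0 0 0.95;0 -0.169 0.147 0.148 0 0 0.95;0 -0.169 0.147 0.148 0 0 0.95;0 -0.169 0.147 0.148 0 0 0.95;0 -0.169 0.147 0.148 0 0 0.95;0 -0.169 0.147 0.148 0 0 0.95"}}

```text
time_s: 14.0
position: [0.454, -0.1819, 0.1391]
tcp_rot: [[0.992, -0.123, 0.001], [-0.123, -0.992, 0.0], [0.001, -0.0, -1.0]]
force: [1.3, 3.4, 5.7]
opening: 0.138
grasp_force: 30.0
```

Call:
{"name": "jog_arm", "arguments": {"rows": "0 0 0 0 0 0 -0.15;0 0 0 0 0 0 -0.3;0 0 0 0 0 0 -0.45;0 0 0 0 0 0 -0.6;0 0 0 0 0 0 -0.75;0 0 0 0 0 0 -0.9;0 0 0 0 0 0 -1"}}

```text
time_s: 14.58
position: [0.4539, -0.1817, 0.1391]
tcp_rot: [[0.786, 0.619, 0.001], [0.619, -0.786, 0.001], [0.001, 0.0, -1.0]]
force: [0.2, 3.7, 5.2]
opening: 0.137
grasp_force: 30.0
```

Call:
{"name": "jog_arm", "arguments": {"rows": "0 0 0 0 0 0 -0.15;0 0 0 0 0 0 -0.3;0 0 0 0 0 0 -0.45;0 0 0 0 0 0 -0.6;0 0 0 0 0 0 -0.75;0 0 0 0 0 0 -0.93;0 0 0 0 0 0 -0.93;0 0 0 0 0 0 -0.93"}}

```text
time_s: 15.25
position: [0.4537, -0.1816, 0.1391]
tcp_rot: [[0.18, 0.984, 0.001], [0.984, -0.18, 0.001], [0.002, 0.001, -1.0]]
force: [-0.2, 2.7, 4.4]
opening: 0.139
grasp_force: 30.0
```

```bash
python3 -c "
from rig import bot;import numpy as np
s=bot.read_state();print(s['moment'],s['force'],s['opening'],np.degrees(np.arctan2(s['tcp_rot'][1,1],s['tcp_rot'][0,1])))"
```

```text
[ 0.45135309  0.02808701 -0.61089259] [-0.17057818  2.72283877  4.38734665] 0.13900321462382798 -10.356348724427127
```

Call:
{"name": "jog_arm", "arguments": {"rows": "0.45 0 0 0 0 0 0;0.45 0 0 0 0 0 0;0.45 0 0 0 0 0 0;0.45 0 0 0 0 0 0;0.45 0 0 0 0 0 0;0.45 0 0 -0.04 0 0 0;0.45 0 0 -0.1 0 0 0;0.45 0 0 -0.15 0 0 0;0.45 0 0 -0.15 0 0 0;0.45 0 0 -0.15 0 0 0"}}

```text
time_s: 16.08
position: [0.4543, -0.1829, 0.2146]
tcp_rot: [[0.177, 0.984, 0.003], [0.984, -0.177, -0.002], [-0.002, 0.003, -1.0]]
force: [-0.1, -0.3, -1.0]
opening: 0.455
grasp_force: 0.0
```

Run:
```python
from h import *
plan([.4764,-.0741,.19],down(-14.4))
plan([.4764,-.0741,.147],down(-14.4))
```

```text
t 16.08 pos [ 0.4543 -0.1829  0.2146] F [-0.1 -0.3 -1. ] op 0.455 shift [0.2221 0.0048 0.0487] turn [0.004 0.002 0.093] rows 3
t 16.08 pos [ 0.4543 -0.1829  0.2146] F [-0.1 -0.3 -1. ] op 0.455 shift [0.2223 0.0045 0.1347] turn [0.004 0.002 0.093] rows 4
```

Call:
{"name": "jog_arm", "arguments": {"rows": "0.45 0.222 0.005 0.02 0 0 0.093;0.45 0.222 0.005 0.02 0 0 0.093;0.45 0.222 0.005 0.02 0 0 0.093;0.45 0.222 0.005 0.02 0 0 0.093;0.45 0.222 0.005 0.06 0 0 0.093;0.45 0.222 0.005 0.1 0 0 0.093;0.45 0.222 0.005 0.133 0 0 0.093;0.3 0.222 0.005 0.133 0 0 0.093;0 0.222 0.005 0.133 0 0 0.093;0 0.222 0.005 0.133 0 0 0.093;0 0.222 0.005 0.133 0 0 0.093;0 0.222 0.005 0.133 0 0 0.093;0 0.222 0.005 0.133 0 0 0.093;0 0.222 0.005 0.133 0 0 0.093"}}

```text
time_s: 17.25
position: [0.4765, -0.0739, 0.1477]
tcp_rot: [[0.249, 0.969, 0.002], [0.969, -0.249, -0.001], [-0.0, 0.003, -1.0]]
force: [0.8, -0.7, 3.1]
opening: 0.103
grasp_force: 30.0
```

Run:
```python
from h import *
from rig import bot
s=bot.read_state();print(s["opening"],s["grasp_force"],s["force"],s["joint_positions"].round(1))
P0=np.array(s["position"]);R0=np.array(s["tcp_rot"])
# arc offsets in tool axes (units) ; tool pure translation
ax=np.array([np.cos(Y),np.sin(Y),0])
for d in range(0,107,6):
    t=np.radians(d);x=-.195*np.cos(t)+.039*np.sin(t)+.195;z=.195*np.sin(t)+.039*np.cos(t)-.039
    print(d,np.round(R0.T@(x*ax+[0,0,z])/.5,4),(P0+x*ax+[0,0,z]).round(3))
```

```text
0.10276450169219409 30.00058025121689 [ 0.75029283 -0.7454007   3.06313511] [-22.1  25.6 106.5  -0.   47.8  -7.7]
0 [0. 0. 0.] [ 0.476 -0.074  0.148]
6 [-0.      0.0104 -0.0403] [ 0.481 -0.075  0.168]
12 [-0.0001  0.0249 -0.0793] [ 0.488 -0.077  0.187]
18 [-1.000e-04  4.350e-02 -1.166e-01] [ 0.497 -0.079  0.206]
24 [-1.000e-04  6.580e-02 -1.517e-01] [ 0.508 -0.082  0.224]
30 [-1.000e-04  9.170e-02 -1.843e-01] [ 0.521 -0.085  0.24 ]
36 [-2.000e-04  1.209e-01 -2.140e-01] [ 0.535 -0.089  0.255]
42 [-2.000e-04  1.530e-01 -2.405e-01] [ 0.55  -0.093  0.268]
48 [-2.000e-04  1.877e-01 -2.635e-01] [ 0.567 -0.097  0.28 ]
54 [-0.0003  0.2246 -0.2828] [ 0.585 -0.102  0.289]
60 [-0.0003  0.2633 -0.2981] [ 0.604 -0.107  0.297]
66 [-3.000e-04  3.034e-01 -3.092e-01] [ 0.623 -0.112  0.303]
72 [-0.0004  0.3445 -0.3161] [ 0.643 -0.117  0.306]
78 [-0.0004  0.386  -0.3187] [ 0.663 -0.122  0.308]
84 [-4.000e-04  4.276e-01 -3.169e-01] [ 0.683 -0.127  0.307]
90 [-4.000e-04  4.688e-01 -3.108e-01] [ 0.703 -0.132  0.304]
96 [-5.000e-04  5.091e-01 -3.004e-01] [ 0.723 -0.137  0.299]
102 [-5.000e-04  5.481e-01 -2.859e-01] [ 0.742 -0.142  0.291]
```

Call:
{"name": "jog_arm", "arguments": {"rows": "0 0 0.0047 -0.02 0 0 0;0 0 0.0104 -0.0403 0 0 0;0 0 0.0172 -0.06 0 0 0;0 0 0.0249 -0.0793 0 0 0;0 0 0.034 -0.098 0 0 0;0 0 0.0435 -0.1166 0 0 0;0 0 0.0545 -0.1345 0 0 0;0 0 0.0658 -0.1517 0 0 0;0 0 0.0785 -0.1683 0 0 0;0 0 0.0917 -0.1843 0 0 0;0 0 0.0917 -0.1843 0 0 0"}}

```text
time_s: 18.17
position: [0.5179, -0.0846, 0.2389]
tcp_rot: [[0.248, 0.969, -0.006], [0.969, -0.248, 0.001], [-0.001, -0.006, -1.0]]
force: [-5.2, -1.2, 2.5]
opening: 0.104
grasp_force: 30.0
```

Run:
```python
from h import *
from rig import *
s=bot.read_state();print(s["opening"],s["grasp_force"],s["force"],s["moment"],s["position"])
p=capture("side");print([(np.round(q["point"],3),q["conf"]) for q in spot_point("panel_handle",p)[:2]])
cv2.imwrite("pics/h1.png",p["pixels"][...,::-1])
```

```text
0.10416451394080307 30.00258833169937 [-5.22206608 -1.23517584  2.5389869 ] [-0.12546677  1.14624622  0.02434978] [ 0.51793244 -0.08463842  0.23892329]
[(array([ 0.518, -0.082,  0.256]), 0.92)]
```

View pics/h1.png

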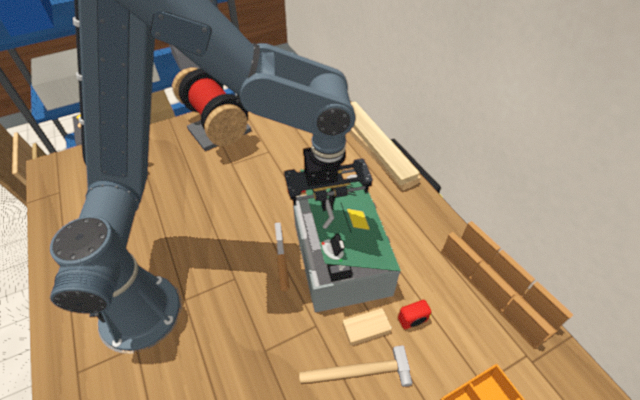

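Call:
{"name": "jog_arm", "arguments": {"rows": "0 0 0.0142 -0.0151 0 0 0;0 0 0.0292 -0.0297 0 0 0;0 0 0.045 -0.0433 0 0 0;0 0 0.0613 -0.0562 0 0 0;0 0 0.0783 -0.0681 0 0 0;0 0 0.096 -0.0792 0 0 0;0 0 0.1143 -0.0892 0 0 0;0 0 0.1329 -0.0985 0 0 0;0 0 0.1521 -0.1065 0 0 0;0 0 0.1716 -0.1138 0 0 0;0 0 0.1915 -0.1197 0 0 0;0 0 0.2117 -0.1249 0 0 0;0 0 0.2322 -0.1287 0 0 0;0 0 0.2528 -0.1318 0 0 0;0 0 0.2735 -0.1334 0 0 0;0 0 0.2943 -0.1344 0 0 0;0 0 0.2943 -0.1344 0 0 0"}}

```text
time_s: 19.68
position: [0.6644, -0.1225, 0.3086]
tcp_rot: [[0.249, 0.969, 0.005], [0.969, -0.249, -0.002], [-0.001, 0.005, -1.0]]
force: [-1.2, -1.6, 5.7]
opening: 0.105
grasp_force: 30.0
```

Run:
```python
from h import *
from rig import *
s=bot.read_state();print(s["opening"],s["grasp_force"],s["force"],s["moment"],s["position"],s["joint_positions"].round(1))
for n in("top","side"):
  p=capture(n)
  for l in("panel_handle","sw_red_tip","panel_hinge"):print(n,l,[(np.round(q["point"],3),round(q["conf"],2)) for q in spot_point(l,p)[:2]])
```

```text
0.10519441750377917 29.9990451335907 [-1.16472659 -1.60122629  5.73148506] [-0.25538241  0.32836806 -0.02802172] [ 0.66439339 -0.12254999  0.30859372] [-19.9  29.8  68.   -0.   81.9  -5.5]
top panel_handle []
top sw_red_tip [(array([ 0.56 , -0.095, -0.002]), 0.65), (array([ 0.54 , -0.008,  0.122]), 0.42)]
top panel_hinge []
side panel_handle [(array([ 0.664, -0.121,  0.327]), 0.88), (array([ 0.637, -0.346, -0.002]), 0.62)]
side sw_red_tip [(array([ 0.537, -0.008,  0.117]), 0.61)]
side panel_hinge [(array([ 0.661, -0.119,  0.131]), 0.98)]
```

Call:
{"name": "jog_arm", "arguments": {"rows": "0 0 0.0208 0.0006 0 0 0;0 0 0.0416 0.0018 0 0 0;0 0 0.0623 0.0046 0 0 0;0 0 0.0828 0.0079 0 0 0;0 0 0.103 0.0127 0 0 0;0 0 0.1231 0.0183 0 0 0;0 0 0.1427 0.0254 0 0 0;0 0 0.1621 0.0328 0 0 0;0 0 0.1741 0.0372 0 0 0;0 0 0.1865 0.0432 0 0 0;0 0 0.1865 0.0432 0 0 0;0 0 0.1865 0.0432 0 0 0"}}

```text
time_s: 21.08
position: [0.7535, -0.1456, 0.2843]
tcp_rot: [[0.249, 0.968, 0.002], [0.968, -0.249, -0.002], [-0.001, 0.002, -1.0]]
force: [0.7, -3.5, -0.6]
opening: 0.101
grasp_force: 30.0
```

Call:
{"name": "jog_arm", "arguments": {"rows": "0 0 0.006 0.0033 0 0 0;0 0 0.012 0.0066 0 0 0;0 0 0.018 0.01 0 0 0;0 0 0.018 0.01 0 0 0;0 0 0.018 0.01 0 0 0"}}

```text
time_s: 21.5
position: [0.7534, -0.1455, 0.284]
tcp_rot: [[0.249, 0.968, -0.018], [0.969, -0.249, 0.002], [-0.002, -0.018, -1.0]]
force: [-24.3, 2.5, 19.2]
opening: 0.102
grasp_force: 30.0
```

Run:
```python
from h import *
from rig import *
s=bot.read_state();print(s["opening"],s["grasp_force"],s["force"],s["moment"],s["position"],s["joint_positions"].round(1))
p=capture("side")
for l in("panel_handle","panel_hinge"):print(l,[(np.round(q["point"],3),round(q["conf"],2)) for q in spot_point(l,p)[:2]])
```

```text
0.10215893464153956 30.001235604286194 [-24.30902151   2.47096289  19.18815494] [ 0.21305382  4.11859605 -0.01128142] [ 0.75335596 -0.14552796  0.28404211] [-19.2  40.   52.4  -0.2  88.6  -4.7]
panel_handle [(array([ 0.751, -0.143,  0.304]), 0.89)]
panel_hinge [(array([ 0.663, -0.122,  0.134]), 0.76)]
```

Call:
{"name": "jog_arm", "arguments": {"rows": "0 0 -0.016 -0.009 0 0 0;0.22 0 -0.016 -0.009 0 0 0;0.22 0 -0.016 -0.009 0 0 0;0.22 0 -0.016 -0.009 0 0 0;0.22 0 -0.014 -0.015 0 0 0;0.22 0 -0.013 -0.03 0 0 0;0.22 0 -0.012 -0.05 0 0 0;0.22 0 -0.012 -0.07 0 0 0"}}

```text
time_s: 22.32
position: [0.7564, -0.1453, 0.3155]
tcp_rot: [[0.248, 0.969, 0.001], [0.969, -0.248, 0.0], [0.0, 0.001, -1.0]]
force: [-0.7, 0.2, -0.0]
opening: 0.22
grasp_force: 0.0
```

Call:
{"name": "jog_arm", "arguments": {"rows": "0.22 0.001 0.002 -0.04 0 0 0;0.22 0.001 0.002 -0.08 0 0 0;0.22 0.001 0 -0.13 0 0 0;0 0.001 -0.01 -0.17 0 0 0;0 0.001 -0.09 -0.17 0 0 0;0 0.001 -0.17 -0.17 0 0 0.15;0 0.001 -0.25 -0.17 0 0 0.3;0 0.001 -0.33 -0.17 0 0 0.45;0 0.001 -0.41 -0.17 0 0 0.6;0 0.001 -0.45 -0.17 0 0 0.75;0 0.001 -0.45 -0.17 0 0 0.9;0 0.001 -0.45 -0.17 0 0 1;0 0.001 -0.45 -0.17 0 0 1"}}

```text
time_s: 23.4
position: [0.5381, -0.0889, 0.4017]
tcp_rot: [[0.861, 0.508, 0.004], [0.508, -0.861, -0.001], [0.002, 0.003, -1.0]]
force: [0.2, -0.2, -0.5]
opening: 0.004
grasp_force: 0.0
```

Run:
```python
from h import *
from rig import *
p=capture("side")
for l in("panel_handle","sw_red_tip","sw_white1","box"):print(l,[(np.round(q["point"],3),round(q["conf"],2)) for q in spot_point(l,p)[:2]])
u=proj(p,[world([-.044,.08,.115]),world([-.044,0,.115]),world([-.044,-.08,.115])]);print(u)
cv2.imwrite("pics/s1.png",cv2.resize(p["pixels"][120:320,240:440,::-1],(600,600),interpolation=2))
T=world([-.072,.08,.25]);print(T);plan(T,down(-104.4))
```

```text
panel_handle [(array([ 0.75 , -0.146,  0.304]), 0.63)]
sw_red_tip [(array([ 0.535, -0.008,  0.117]), 0.38)]Traceback (most recent call last):
  File "<stdin>", line 4, in <module>
ValueError: it knows: box, chisel, fast_left_grip, fast_right_grip, hammer, jar, offcut, panel_handle, panel_hinge, screwdriver, sw_red_tip, tape
```

Run:
```python
from h import *
from rig import *
p=capture("side")
cv2.imwrite("pics/s1.png",cv2.resize(p["pixels"][120:320,240:440,::-1],(600,600),interpolation=2))
T=world([-.072,.08,.2]);print(T);plan(T,down(-104.4))
```

```text
[5.08421374e-01 1.25826840e-04 2.00000000e-01]
t 23.6 pos [ 0.5384 -0.0891  0.4   ] F [-0.1  0.4  0.6] op 0.003 shift [ 0.0392 -0.1844  0.4   ] turn [ 0.000e+00 -1.000e-03  1.002e+00] rows 7
```

View pics/s1.png

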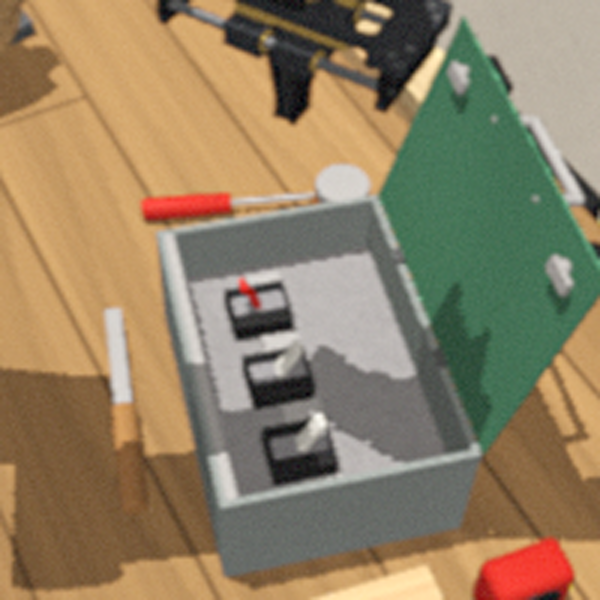

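Call:
{"name": "jog_arm", "arguments": {"rows": "0 0.039 -0.184 0.08 0 0 1;0 0.039 -0.184 0.2 0 0 1;0 0.039 -0.184 0.35 0 0 1;0 0.039 -0.184 0.4 0 0 1;0 0.039 -0.184 0.4 0 0 1;0 0.039 -0.184 0.4 0 0 1;0 0.039 -0.184 0.4 0 0 1;0 0.039 -0.184 0.4 0 0 1;0 0.039 -0.184 0.4 0 0 1"}}

```text
time_s: 24.35
position: [0.5088, -0.0, 0.1995]
tcp_rot: [[0.969, -0.247, 0.0], [-0.247, -0.969, -0.0], [0.0, 0.0, -1.0]]
force: [0.2, -0.4, 0.3]
opening: 0.002
grasp_force: 0.0
```

Run:
```python
from h import *
plan(world([-.072,.08,.093]),down(-104.4))
plan(world([-.025,.08,.093]),down(-104.4))
```

```text
t 24.35 pos [ 0.5088 -0.      0.1995] F [ 0.2 -0.4  0.3] op 0.002 shift [-1.000e-03 -1.000e-04  2.131e-01] turn [ 0.    -0.001  0.003] rows 3
t 24.35 pos [ 0.5088 -0.      0.1995] F [ 0.2 -0.4  0.3] op 0.002 shift [9.300e-02 2.000e-04 2.131e-01] turn [ 0.    -0.001  0.003] rows 3
```

Call:
{"name": "jog_arm", "arguments": {"rows": "0 -0.001 0 0.05 0 0 0;0 -0.001 0 0.1 0 0 0;0 -0.001 0 0.15 0 0 0;0 -0.001 0 0.19 0 0 0;0 -0.001 0 0.213 0 0 0;0 -0.001 0 0.213 0 0 0;0 0.01 0 0.213 0 0 0;0 0.02 0 0.213 0 0 0;0 0.03 0 0.213 0 0 0;0 0.04 0 0.213 0 0 0;0 0.05 0 0.213 0 0 0;0 0.058 0 0.213 0 0 0;0 0.066 0 0.213 0 0 0;0 0.073 0 0.213 0 0 0;0 0.08 0 0.213 0 0 0;0 0.08 0 0.213 0 0 0"}}

```text
time_s: 25.68
position: [0.5473, -0.01, 0.0931]
tcp_rot: [[0.969, -0.249, 0.0], [-0.249, -0.969, -0.0], [0.0, -0.0, -1.0]]
force: [-2.3, 0.4, 2.4]
opening: 0.004
grasp_force: 1.0
```

Call:
{"name": "jog_arm", "arguments": {"rows": "0 0.004 0 0 0 0 0;0 0.008 0 0 0 0 0;0 0.012 0 0 0 0 0;0 0.012 0 0 0 0 0"}}

```text
time_s: 26.02
position: [0.5499, -0.0106, 0.0924]
tcp_rot: [[0.969, -0.249, -0.006], [-0.249, -0.969, 0.001], [-0.006, 0.0, -1.0]]
force: [-6.1, 0.6, 2.8]
opening: 0.009
grasp_force: 3.3
```

Call:
{"name": "jog_arm", "arguments": {"rows": "0 0.004 0 0 0 0 0;0 0.008 0 0 0 0 0;0 0.008 0 0 0 0 0;0 0.008 0 0 0 0 0"}}

```text
time_s: 26.35
position: [0.5502, -0.0107, 0.0923]
tcp_rot: [[0.969, -0.248, -0.013], [-0.248, -0.969, 0.003], [-0.014, 0.001, -1.0]]
force: [-10.6, 2.1, 7.3]
opening: 0.007
grasp_force: 6.6
```

Call:
{"name": "jog_arm", "arguments": {"rows": "0 -0.02 0 0 0 0 0;0 -0.05 0 0 0 0 0;0 -0.05 0 -0.05 0 0 0;0 -0.05 0 -0.12 0 0 0;0 -0.05 0 -0.2 0 0 0;0 -0.07 0 -0.28 0 0 0;0 -0.1 0 -0.36 0 0 0;0 -0.12 0 -0.44 0 0 0;0.5 -0.12 0 -0.5 0 0 0;0.5 -0.12 0 -0.5 0 0 0;0.5 -0.12 0 -0.5 0 0 0;0.5 -0.12 0 -0.5 0 0 0"}}

```text
time_s: 27.35
position: [0.4986, 0.0025, 0.3428]
tcp_rot: [[0.969, -0.249, 0.001], [-0.249, -0.969, -0.0], [0.001, 0.0, -1.0]]
force: [-0.8, -0.3, -0.4]
opening: 0.223
grasp_force: 0.0
```

Run:
```python
from h import *
from rig import *
s=bot.read_state();print(s["position"],s["force"])
p=capture("side")
for l in("sw_red_tip","panel_handle","chisel","screwdriver","jar","tape","offcut","hammer"):print(l,[(np.round(q["point"],3),round(q["conf"],2)) for q in spot_point(l,p)[:1]])
print("on tip expect",world([-.006,.08,.115]),"handle",world([.201,0,.307]))
cv2.imwrite("pics/s2.png",cv2.resize(p["pixels"][120:320,240:440,::-1],(600,600),interpolation=2))
```

```text
[0.49856169 0.00250763 0.3427926 ] [-0.76371138 -0.26527853 -0.39917015]
sw_red_tip [(array([ 0.705,  0.087, -0.003]), 0.74)]
panel_handle [(array([ 0.753, -0.142,  0.305]), 0.81)]
chisel [(array([ 0.405, -0.008,  0.   ]), 0.85)]
screwdriver [(array([ 0.615,  0.174, -0.001]), 0.83)]
jar [(array([ 0.703,  0.09 , -0.001]), 0.68)]
tape [(array([ 0.634, -0.346, -0.001]), 0.91)]
offcut [(array([ 0.515, -0.313, -0.001]), 0.89)]
hammer [(array([ 0.426, -0.393, -0.   ]), 0.57)]
on tip expect [ 0.57233681 -0.0163307   0.115     ] handle [ 0.75285155 -0.1454176   0.307     ]
```

View pics/s2.png

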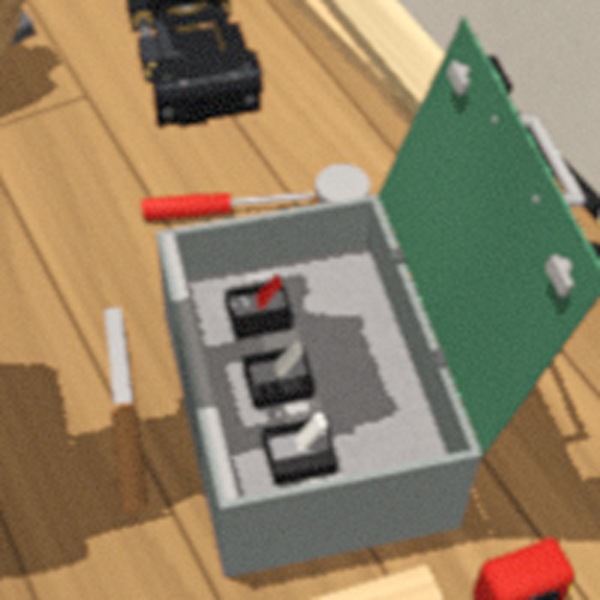

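The red lever at (270,290) now leans back like the two white ones. The panel is on its stop, nothing else has moved, and the gripper is clear.

```bash
python3 -c "
from rig import bot
print(bot.hand_in())"
```

```text
the job is handed in; nothing more can be done
None
```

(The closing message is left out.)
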